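# Put the condiment set back from the draining rack into its fitted rail rack

### The arm

A 6-joint arm with a two-finger parallel gripper is mounted at the origin on a cart in front of the work surface, level with it; the furniture and walls round the work are solid. World frame = base frame: x ahead of the robot, y to its left, z up, the work surface at z = 0. Lengths are in m, angles in rad, forces in N, time in s.
With the tool pointing down it reaches from about 0.425 to 0.95 m from the base axis. Payload 3.5 kg.
Tool frame: the origin (TCP) lies between the finger pads; the fingertips stand 22 mm ahead of it and the grasp point (between the pads) lies 3 mm ahead of it (ctrl.nose_length is the z of the fingertips in the tool frame, in m); z points along the fingers, y is the line along which they close (so a half turn about z gives the same grasp; the last joint's range is limited). The gripper opens to 85 mm and grips with 20 to 120 N. Pads are 22 mm wide; open, the fingers measure 114 mm over their backs; the gripper's body (76 mm by 85 mm) begins 54 mm behind the grasp point. The pads swing forward as they close: fully open they stand 13 mm farther back than shut.
Start: joints at [-1.369, 0.286, 1.577, -0, 1.279, -0.15], TCP at [0.233, -0.634, 0.253] pointing down, gripper open.
Joint ranges: [-2.77, 2.77], [-0.9, 2.22], [0.21, 2.48], [-1.53, 4.67], [0.24, 2.81], [-2.84, 2.84]. Speed limits (rad/s): [2.79, 2.79, 3.14, 3.14, 3.14, 3.14].

### API

Orientations are given as a unit quaternion [x, y, z, w].
In Python, from plant import ctrl gives the robot as it stands. The module is installed in compiled form; this text tells all that it offers.
- The arm moves only by the tool send_rows, never from a script. Its argument "rows" is text: rows parted by semicolons, each of 7 numbers parted by spaces: the turn, a rotation vector about the tool's x, y, z in normalised numbers (1 is 180 degrees), then the shift along the tool's x, y, z in normalised numbers (1 is 750 mm), then the opening, from -1 (shut) to 1 (fully open). A call has 1 to 8 rows; each row is the pose to reach, as a shift and turn from the pose commanded when the call began, along the tool's axes at that moment; what a row does not reach only later rows make up. A row lasts 1/8 s, in which the tool goes at most 62.5 mm and 10.7 degrees, less where a joint would pass 70% of its speed; a pose out of reach is approached as far as the arm can. No shift or turn number may pass 1 either way. A call with a gripper value outside its range is refused whole. The fingers move at their own pace and stop on an object; "grip_force" is the grip in N (left out, the last holds). Time passes only in rows, so rows that repeat a pose let the fingers close. It gives the time, the measured TCP pose, the force, the opening and the grip force at its end, in the units of the state.
- ctrl.get_state(): the state, without advancing time (a new reading comes with each control period).
- ctrl.read_camera(name): name is "scene" or "side" or "wrist"; returns a dict with "color" (384x512x3 uint8, red, green, blue), "fx", "fy", "cx", "cy" (pixels), "extrinsics" (4x4, takes a point from world to camera coordinates). Camera axes: x right, y down, z forward; pixel columns grow to the right and rows downward; lengths in m; the calibration is good to about 2 mm. The wrist camera is an equidistant fisheye: a pixel r from the principal point sees the ray r / f radians off the axis. A picture is of the moment at which its call begins. There is no depth.
- ctrl.sign_off(): hands the job in; it is judged then, once.
Trained networks look in a picture, given as the dict that the camera call returned (one of the last four; its "shot" number tells which), for a name from the list of things; names that differ only in an ending like _2 or _b are one class to them, and where a whole thing is asked for, a point or a joint stands for the part that bears it (a point fixed in the world has none). Each returns a list of dicts, best first, with "p" (0 to 1); they miss things now and then, are a little off and sometimes report something else, mostly with a low value. They report only what shows in the picture. A call takes as long as a camera call. They do not tell look-alikes from the thing itself.
- ctrl.look_for(picture, target): "position" ([x, y, z] in m, in the coordinates of the camera as it stood for that picture, good to about 4 mm: the middle of the surface that is visible of it).
The state is a dict: "time": time; "qpos": joint angles; "dq": joint speeds; "joint_efforts": joint torques, N m; "eef_pos": TCP position; "tcp_rot": TCP orientation; "contact_force": force on the tool from outside, world axes, zero at the start; "wrist_torque": the same for the moment, N m; "opening": opening from 0.0 (shut) to 1.0 (fully open); "finger_force": force on a finger pad.
Only numpy, scipy, OpenCV 4.12 (cv2) and the standard library are available. Lean on these libraries where they do the work, as an engineer would, in place of code of your own. Each camera call takes 0.05 s, during which the arm holds its last target. There are 200 camera calls.

### The job

The washed condiment set stands in a row on the slatted draining rack. Put all four pieces back into the steel cups of the wooden rail rack, each into the cup made for it - salt shaker in the narrowest round cup, sugar pot in the middle one, black mustard pot in the widest, square tin in the square cup - upright and fully down in its cup. Leave the dark mug and the tea light behind the racks where they stand.

Things in the scene. Friction and masses are not known exactly. Their poses are not given: they have to be found in the camera images.
- salt_shaker: small plain steel salt shaker, round, 37 mm across and 64 mm high, with holes in its domed top; stands upright in the row on the slatted draining rack (the rack's top is 18 mm above the worktop; pieces in the row stand about 78 mm apart, in any order). Origin at the centre of its underside, z up.
- sugar_pot: white ceramic pot, round, 48 mm across, with a flat pale wooden lid fixed to it (same width, 49 to 60 mm up) and a small round knob on top, 73 mm high in all; stands upright in the row on the draining rack. Origin at the centre of its underside, z up.
- mustard_pot: low black pot with a black screw lid, round, 58 mm across and 50 mm high; stands upright in the row on the draining rack. Origin at the centre of its underside, z up.
- square_tin: square bare-metal tin with a fixed lid, 44 x 44 mm and 71 mm high, a dark seam below the lid; stands upright in the row on the draining rack, its sides turned up to 0.3 rad from the row. Origin at the centre of its underside, z up, x and y square to its sides.
- cup_narrow: narrow round steel cup fixed on the wooden rail rack, inner width 44 mm; for the 37 mm salt shaker. Origin: centre of its underside, 17 mm above the worktop; z up, y along the row of cups (78 mm apart, any order), x across it, toward the rail 44 mm behind (lower than the rims). Inner floor at z 5 mm, rim at z 20 mm; the top 7 mm flare 4.5 mm outward as a lead-in.
- cup_middle: middle-sized round steel cup fixed on the wooden rail rack, inner width 55 mm; for the 48 mm sugar pot. Origin: centre of its underside, 17 mm above the worktop; z up, y along the row of cups (78 mm apart, any order), x across it, toward the rail 44 mm behind (lower than the rims). Inner floor at z 5 mm, rim at z 20 mm; the top 7 mm flare 4.5 mm outward as a lead-in.
- cup_wide: wide round steel cup fixed on the wooden rail rack, inner width 65 mm; for the 58 mm mustard pot. Origin: centre of its underside, 17 mm above the worktop; z up, y along the row of cups (78 mm apart, any order), x across it, toward the rail 44 mm behind (lower than the rims). Inner floor at z 5 mm, rim at z 20 mm; the top 7 mm flare 4.5 mm outward as a lead-in.
- cup_square: square steel cup fixed on the wooden rail rack, inner width 51 x 51 mm, its sides along its x and y; for the 44 mm square tin. Origin: centre of its underside, 17 mm above the worktop; z up, y along the row of cups (78 mm apart, any order), x across it, toward the rail 44 mm behind (lower than the rims). Inner floor at z 5 mm, rim at z 20 mm; the top 7 mm flare 4.5 mm outward as a lead-in.
- dark_mug: dark stoneware mug standing upside down, 63 mm across (88 mm with its handle, which points to its -y) and 51 mm high, loose on the worktop behind the racks; not to be moved. Origin at its underside.
- tea_light: tea light in a small metal cup, 38 mm across and 15 mm high, loose on the worktop behind the right-hand rack; not to be moved. Origin at the centre of its underside.
There are look-alikes about, which are no part of the job. Several things have the shape of the sugar_pot; the one meant has the colours described above.

How it is judged:
At the end, for the whole second after the job is handed in: Salt shaker in the narrow round cup, sugar pot in the middle one, mustard pot in the wide one, square tin in the square one: each centred within 9 mm, underside at most 9 mm above the cup's underside, upright within 0.12 rad, at rest (under 0.02 m/s) (horizontal distance between salt_shaker and cup_narrow below 0.009 m and z of salt_shaker in the frame of cup_narrow between 0.001 and 0.009 m and angle between each of salt_shaker, mustard_pot, sugar_pot, square_tin's own z axis and vertical below 0.12 rad and linear speed of each of salt_shaker, mustard_pot, sugar_pot, square_tin below 0.02 m/s and horizontal distance between mustard_pot and cup_wide below 0.009 m and z of mustard_pot in the frame of cup_wide between 0.001 and 0.009 m and horizontal distance between sugar_pot and cup_middle below 0.009 m and z of sugar_pot in the frame of cup_middle between 0.001 and 0.009 m and horizontal distance between square_tin and cup_square below 0.009 m and z of square_tin in the frame of cup_square between 0.001 and 0.009 m); the robot touches nothing.
It fails at once if the dark mug is moved more than 30 mm (distance of dark_mug from where it was at the start of the episode above 0.03 m).
It fails at once if the tea light is moved more than 30 mm (distance of tea_light from where it was at the start of the episode above 0.03 m).
It also fails if it takes over 104 s, if anything falls off the work surface, if the arm or the gripper's body presses on something with over 40 N, if the wrist force passes 120 N, or if a joint passes its speed limit or range.

## Working session

There is one attempt and no reset: what is moved stays moved. The work goes in short steps, Python scripts to look and compute and a tool call to move; the robot and the scene stay as the last step left them, time stands still between calls to the robot, and variables do not carry over. Pictures are saved under pics/ and viewed, at most 14 in all, crops included, and the job is handed in when it is done.

Besides the shell and the picture viewer there is one more tool, called as a command line: name --argument value ..., lists and objects as JSON in quotes. send_rows: Moves the arm, as the interface text tells. Its arguments: {"type":"object","properties":{"rows":{"type":"string"},"grip_force":{"type":"number"}},"required":["rows"]}

```bash
mkdir -p pics; cat > h.py <<'E'
import numpy as np, cv2
from plant import ctrl
from scipy.spatial.transform import Rotation as R
def shot(n,name=None):
    p=ctrl.read_camera(n)
    if name: cv2.imwrite(f'pics/{name}.png',p['color'][:,:,::-1])
    return p
def world(p,c):
    return (np.linalg.inv(p['extrinsics'])@np.r_[c,1])[:3]
def proj(p,w):
    c=(p['extrinsics']@np.r_[w,1])[:3]
    return np.array([p['fx']*c[0]/c[2]+p['cx'],p['fy']*c[1]/c[2]+p['cy']])
def at_z(p,u,v,z):
    E=np.linalg.inv(p['extrinsics']);d=E[:3,:3]@np.array([(u-p['cx'])/p['fx'],(v-p['cy'])/p['fy'],1]);o=E[:3,3]
    return o+d*(z-o[2])/d[2]
E
cat > a.py <<'E'
from h import *
np.set_printoptions(precision=3,suppress=True)
s=ctrl.get_state();print(s['time'],s['eef_pos'],s['tcp_rot'],s['opening'])
for n in('scene','side'):
    p=shot(n,n+'1')
    E=np.linalg.inv(p['extrinsics']);print(n,E[:3,3],E[:3,2],p['fx'])
    for t in 'salt_shaker sugar_pot mustard_pot square_tin cup_narrow cup_middle cup_wide cup_square dark_mug tea_light'.split():
        for d in ctrl.look_for(p,t)[:4]:
            w=world(p,d['position']);print(t,round(d['p'],2),w,proj(p,w).round())
E
python3 a.py; python3 -c "
import cv2,numpy as np
a=[cv2.imread(f'pics/{n}1.png') for n in('scene','side')]
cv2.imwrite('pics/both.png',cv2.resize(a[0],(800,600)));cv2.imwrite('pics/sideb.png',cv2.resize(a[1],(800,600)))"
```

```text
0.0 [ 0.232 -0.633  0.252] [ 0.985  0.175 -0.    -0.001] 0.9981943925598664
scene [-0.028  0.83   0.681] [ 0.474 -0.688 -0.55 ] 428.2822562208887
salt_shaker 0.76 [ 0.448 -0.126  0.057] [308. 172.]
sugar_pot 0.86 [ 0.446 -0.201  0.064] [321. 159.]
sugar_pot 0.79 [0.546 0.148 0.044] [222. 210.]
sugar_pot 0.21 [0.44  0.19  0.031] [247. 238.]
mustard_pot 0.55 [ 0.451 -0.044  0.058] [292. 183.]
square_tin 0.79 [ 0.427 -0.277  0.061] [338. 152.]
cup_narrow 0.7 [0.449 0.114 0.031] [261. 221.]
cup_narrow 0.15 [0.604 0.006 0.035] [237. 182.]
cup_middle 0.66 [0.443 0.19  0.029] [246. 238.]
cup_wide 0.84 [0.436 0.267 0.028] [228. 258.]
cup_square 0.69 [0.428 0.341 0.025] [210. 279.]
cup_square 0.17 [ 0.428 -0.278  0.059] [337. 152.]
side [0.092 0.984 0.579] [ 0.371 -0.81  -0.455] 368.16596518973256
salt_shaker 0.58 [ 0.447 -0.122  0.061] [302. 174.]
sugar_pot 0.68 [0.545 0.155 0.04 ] [239. 209.]
sugar_pot 0.41 [0.434 0.265 0.022] [257. 244.]
mustard_pot 0.82 [ 0.454 -0.036  0.053] [291. 186.]
square_tin 0.5 [ 0.445 -0.124  0.062] [303. 174.]
cup_narrow 0.67 [0.446 0.11  0.032] [276. 212.]
cup_narrow 0.28 [ 0.443 -0.204  0.063] [311. 165.]
cup_middle 0.72 [0.44  0.186 0.033] [267. 225.]
cup_wide 0.85 [0.434 0.264 0.024] [257. 243.]
cup_wide 0.37 [0.604 0.005 0.034] [245. 187.]
cup_square 0.74 [0.427 0.346 0.027] [245. 260.]
dark_mug 0.8 [0.602 0.005 0.034] [245. 188.]
dark_mug 0.57 [ 0.575 -0.171  0.008] [273. 176.]
tea_light 0.38 [ 0.574 -0.17   0.007] [273. 177.]
```

View pics/both.png

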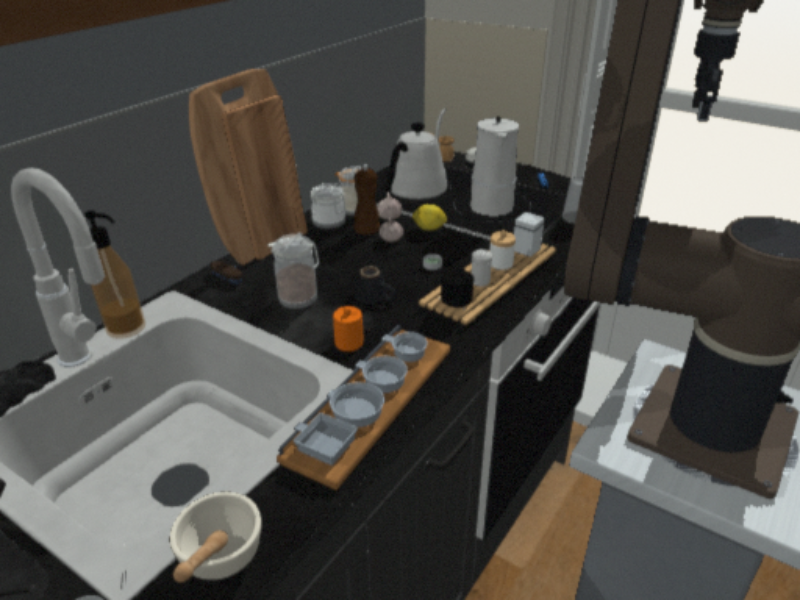

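View pics/sideb.png

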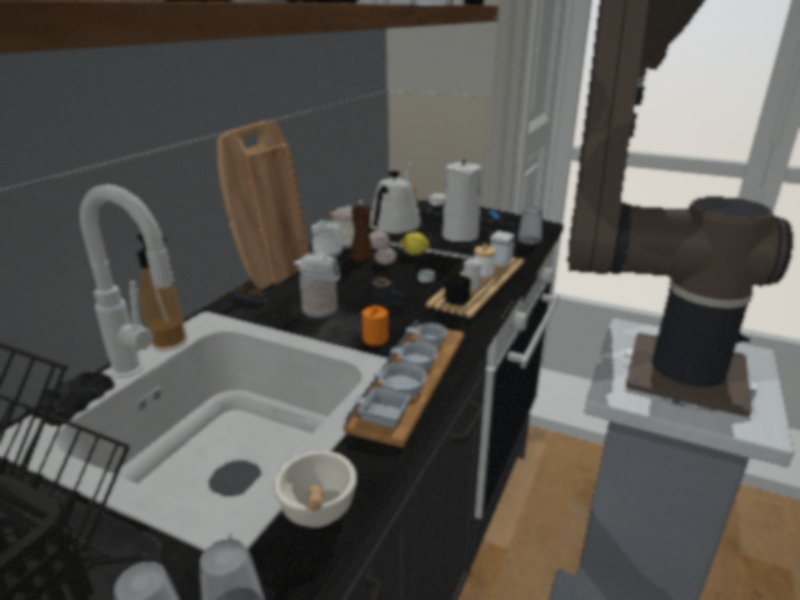

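The four row pieces and four cups are located. The sugar pot candidates are the orange pot at scene px (222,210), a look-alike, and the white pot with a wooden lid at (321,159) in the row, which fits. I'm moving above the row for a close wrist view.

Units first: shifts go in shares of 750 mm and turns go in shares of 180 degrees. So -70 degrees / 180 = -0.3889.

send_rows --rows "-0.3889 0 0 0 0 0 1" --grip_force 40

```text
time: 1.23
eef_pos: [0.2329, -0.6354, 0.253]
tcp_rot: [0.98, 0.174, 0.017, 0.095]
contact_force: [0.5, -1.2, -0.0]
opening: 0.996
finger_force: 0.0
```

I put the turn on the wrong axis: one row, about 11° of tilt, in free air. I'll write a helper that works out moves from the actual pose so the next move corrects it.

```bash
cat >> h.py <<'E'
def rel(pos,yaw,P=None,Q=None):
    """row (turn deg, shift mm) from pose (P,Q) to tool-down pose; yaw = world angle of tool x, deg"""
    s=ctrl.get_state()
    P=np.array(s['eef_pos'] if P is None else P); A=R.from_quat(s['tcp_rot'] if Q is None else Q)
    B=R.from_euler('z',yaw,degrees=True)*R.from_euler('x',180,degrees=True)
    return np.r_[(A.inv()*B).as_rotvec(degrees=True),A.inv().apply(np.array(pos)-P)*1000].round(1)
def show(*wps):
    print([x if np.isscalar(x) else np.round(x,3) for x in (ctrl.get_state()['eef_pos'],)])
    for p,y in wps: print(p,y,rel(p,y))
E
python3 -c "
from h import *
show(((.233,-.634,.253),20.1),((.43,-.16,.27),90),((.233,-.634,.26),90))"
```

```text
[array([ 0.233, -0.635,  0.253])]
(0.233, -0.634, 0.253) 20.1 [11.   0.   0.1  0.6 -1.3 -0.3]
(0.43, -0.16, 0.27) 90 [   9.6    6.7  -69.6  348.8 -368.2  -89.1]
(0.233, -0.634, 0.26) 90 [  9.6   6.7 -69.6   0.6   0.1  -7.2]
```

To row units: -368.2 mm / 750 = -0.4909, 348.8 mm / 750 = 0.4651, -69.6 degrees / 180 = -0.3867.

send_rows --rows "0.0533 0.0372 -0.3867 0.4651 -0.4909 -0.1188 1;0.0533 0.0372 -0.3867 0.4651 -0.4909 -0.1188 1;0.0533 0.0372 -0.3867 0.4651 -0.4909 -0.1188 1;0.0533 0.0372 -0.3867 0.4651 -0.4909 -0.1188 1;0.0533 0.0372 -0.3867 0.4651 -0.4909 -0.1188 1;0.0533 0.0372 -0.3867 0.4651 -0.4909 -0.1188 1;0.0533 0.0372 -0.3867 0.4651 -0.4909 -0.1188 1;0.0533 0.0372 -0.3867 0.4651 -0.4909 -0.1188 1"

```text
time: 2.22
eef_pos: [0.4246, -0.1703, 0.2722]
tcp_rot: [0.707, 0.707, 0.001, -0.001]
contact_force: [1.7, -0.3, 0.4]
opening: 1.007
finger_force: 0.0
```

```bash
cat > b.py <<'E'
from h import *
import sys
np.set_printoptions(precision=3,suppress=True)
s=ctrl.get_state();print(s['time'],s['eef_pos'],s['tcp_rot'],R.from_quat(s['tcp_rot']).as_euler('zyx',degrees=True),s['qpos'])
p=shot('wrist',sys.argv[1])
E=np.linalg.inv(p['extrinsics']);print(E[:3,3],E[:3,2],p['fx'],p['cx'],p['cy'])
for t in sys.argv[2:]:
    for d in ctrl.look_for(p,t)[:3]: print(t,round(d['p'],2),world(p,d['position']))
cv2.imwrite('pics/'+sys.argv[1]+'b.png',cv2.resize(cv2.imread('pics/'+sys.argv[1]+'.png'),(800,600)))
E
python3 b.py w1 salt_shaker sugar_pot mustard_pot square_tin cup_narrow cup_middle cup_wide cup_square dark_mug tea_light
```

```text
2.225 [ 0.425 -0.17   0.272] [ 0.707  0.707  0.001 -0.001] [ -89.992   -0.025 -179.798] [-0.605 -0.227  2.068  0.003  1.303 -0.606]
[ 0.425 -0.093  0.392] [-0.    -0.299 -0.954] 297.3186396354542 261.4928749144129 188.98661122912992
salt_shaker 0.94 [ 0.452 -0.134  0.078]
sugar_pot 0.69 [ 0.453 -0.208  0.079]
mustard_pot 0.17 [ 0.582 -0.162  0.008]
square_tin 0.86 [ 0.438 -0.28   0.086]
cup_narrow 0.62 [ 0.452 -0.132  0.079]
cup_narrow 0.19 [ 0.458 -0.064  0.066]
cup_middle 0.69 [ 0.452 -0.136  0.078]
dark_mug 0.81 [ 0.599 -0.012  0.036]
tea_light 0.91 [ 0.583 -0.16   0.007]
```

View pics/w1b.png

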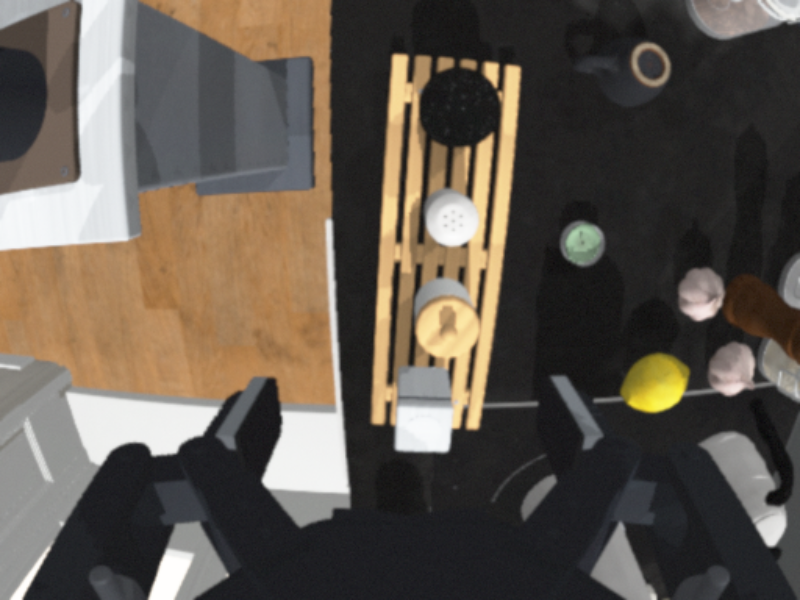

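The wrist view shows the row from the top: mustard pot (460,106), salt shaker (452,218), white sugar pot with wooden lid (447,327) and square tin (423,424), with the tea light (582,243) and mug (640,72) behind. I'll unproject these pixels at the known heights and check the tin's edges in a crop.

```bash
cat >> h.py <<'E'
def fish(p,u,v,z):
    E=np.linalg.inv(p['extrinsics']);x=(u-p['cx'])/p['fx'];y=(v-p['cy'])/p['fy'];t=np.hypot(x,y)
    k=np.sinc(t/np.pi); d=E[:3,:3]@np.array([x*k,y*k,np.cos(t)]);o=E[:3,3]
    return o+d*(z-o[2])/d[2]
def topdown(p,x0,x1,y0,y1,z,mm=.5):
    """orthographic picture of the plane z: right = +x, up = +y, mm per pixel"""
    xs=np.arange(x0,x1,mm/1000);ys=np.arange(y1,y0,-mm/1000);X,Y=np.meshgrid(xs,ys)
    W=np.stack([X,Y,0*X+z],-1)@p['extrinsics'][:3,:3].T+p['extrinsics'][:3,3]
    r=np.hypot(W[...,0],W[...,1]);k=np.arctan2(r,W[...,2])/np.maximum(r,1e-9)
    return cv2.remap(p['color'],(W[...,0]*k*p['fx']+p['cx']).astype('f4'),(W[...,1]*k*p['fy']+p['cy']).astype('f4'),cv2.INTER_LINEAR)[:,:,::-1]
E
cat > c.py <<'E'
from h import *
p=shot('wrist')
out=[]
for n,(x,y,z) in dict(mus=(.456,-.055,.066),salt=(.452,-.132,.074),sug=(.45,-.208,.078),tin=(.432,-.285,.089)).items():
    im=topdown(p,x-.05,x+.05,y-.05,y+.05,z).copy()
    big=cv2.resize(im,(400,300) if 0 else (300,300))
    for k in range(0,100,10):
        q=k*3; cv2.line(big,(q,0),(q,300),(0,255,0) if k==50 else (90,90,0),1);cv2.line(big,(0,q),(300,q),(0,255,0) if k==50 else (90,90,0),1)
    out.append(big)
cv2.imwrite('pics/td1.png',np.vstack([np.hstack(out[:2]),np.hstack(out[2:])]))
u=1/1.5625
for n,a,b,z in [('mus',460,106,.068),('salt',452,218,.078),('sug',447,327,.078),('tin',423,424,.089),('tea',582,243,.015),('mug',650,65,.051)]: print(n,fish(p,a*u,b*u,z).round(4))
E
python3 c.py
```

```text
mus [ 0.4594 -0.0613  0.068 ]
salt [ 0.4536 -0.1387  0.078 ]
sug [ 0.4518 -0.2179  0.078 ]
tin [ 0.4348 -0.294   0.089 ]
tea [ 0.5735 -0.1664  0.015 ]
mug [ 0.6141 -0.0129  0.051 ]
```

View pics/td1.png

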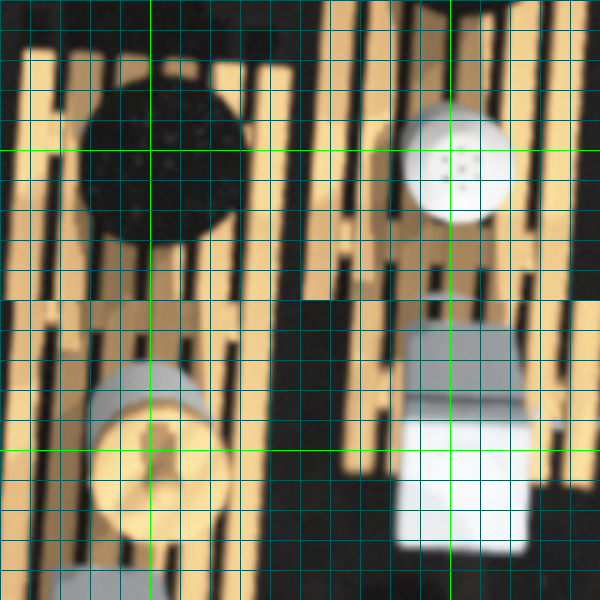

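Measured: mustard (0.461,-0.058), salt (0.455,-0.138), sugar (0.454,-0.216) and tin (0.437,-0.297) with yaw about -2.5°. The widths match the given sizes. Next, the cups from above.

To row units: 320 mm / 750 = 0.4267, 300 mm / 750 = 0.4.

send_rows --rows "0 0 0 0.08 0.004 0 1;0 0 0 0.16 0.008 0 1;0 0 0 0.24 0.0133 0 1;0 0 0 0.32 0.0133 0 1;0 0 0 0.4 0.02 0 1;0 0 0 0.4267 0.02 0 1;0 0 0 0.4267 0.02 0 1"

```text
time: 3.7
eef_pos: [0.439, 0.1487, 0.2729]
tcp_rot: [0.706, 0.708, 0.001, -0.002]
contact_force: [0.0, 0.0, -1.1]
opening: 1.007
finger_force: 0.0
```

```bash
python3 b.py w2 cup_narrow cup_middle cup_wide cup_square mustard_pot; cat > d.py <<'E'
from h import *
p=shot('wrist'); out=[]
for x,y in [(.449,.11),(.443,.187),(.436,.265),(.429,.342)]:
    big=cv2.resize(topdown(p,x-.05,x+.05,y-.05,y+.05,.037),(300,300))
    for q in range(0,300,30):
        c=(0,255,0) if q==150 else (90,90,0); cv2.line(big,(q,0),(q,300),c,1);cv2.line(big,(0,q),(300,q),c,1)
    out.append(big)
cv2.imwrite('pics/td2.png',np.vstack([np.hstack(out[:2]),np.hstack(out[2:])]))
E
python3 d.py
```

```text
3.7 [0.439 0.149 0.273] [ 0.706  0.708  0.001 -0.002] [ -90.122   -0.112 -179.777] [ 0.105 -0.213  2.055  0.004  1.301  0.102]
[0.44  0.226 0.393] [-0.001 -0.298 -0.954] 297.3186396354542 261.4928749144129 188.98661122912992
cup_narrow 0.83 [0.45  0.118 0.027]
cup_middle 0.85 [0.441 0.198 0.021]
cup_square 0.9 [0.428 0.338 0.024]
mustard_pot 0.6 [ 0.459 -0.044  0.067]
```

View pics/td2.png

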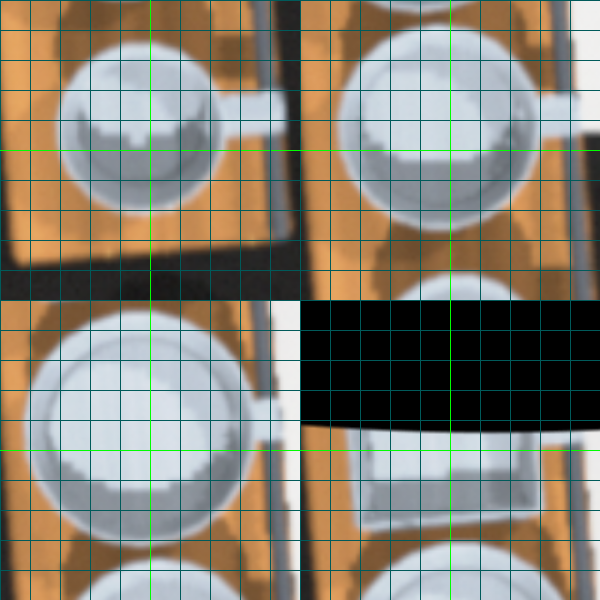

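Cup centres: narrow (0.445,0.117), middle (0.439,0.1945), wide (0.433,0.272), square (0.427,0.349) with yaw +4.7°. The spacing comes out at about 78 mm as it should. Mustard pot first.

To row units: 215 mm / 750 = 0.2867, -207 mm / 750 = -0.276.

send_rows --rows "0 0 0 -0.0733 0.008 0.0267 1;0 0 0 -0.1467 0.016 0.08 1;0 0 0 -0.22 0.0267 0.12 1;0 0 0 -0.276 0.0293 0.16 1;0 0 0 -0.276 0.0293 0.2 1;0 0 0 -0.276 0.0293 0.2533 1;0 0 0 -0.276 0.0293 0.2867 1;0 0 0 -0.276 0.0293 0.2867 1"

```text
time: 5.05
eef_pos: [0.4589, -0.0582, 0.0552]
tcp_rot: [0.708, 0.707, -0.0, -0.004]
contact_force: [0.3, 0.0, 1.0]
opening: 0.999
finger_force: 0.0
```

```bash
cat > b.py <<'E'
from h import *
import sys
np.set_printoptions(precision=3,suppress=True)
x,y,z=map(float,sys.argv[2:5])
p=shot('wrist'); a=cv2.resize(p['color'][:,:,::-1],(500,375))
big=cv2.resize(topdown(p,x-.05,x+.05,y-.05,y+.05,z),(300,300))
for q in range(0,300,30):
    c=(0,255,0) if q==150 else (90,90,0); cv2.line(big,(q,0),(q,300),c,1);cv2.line(big,(0,q),(300,q),c,1)
o=np.zeros((375,800,3),'u1');o[:,:500]=a;o[:300,500:]=big
cv2.imwrite('pics/'+sys.argv[1]+'.png',o)
E
python3 b.py g1 .461 -.058 .068
```

```text
(no output)
```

View pics/g1.png

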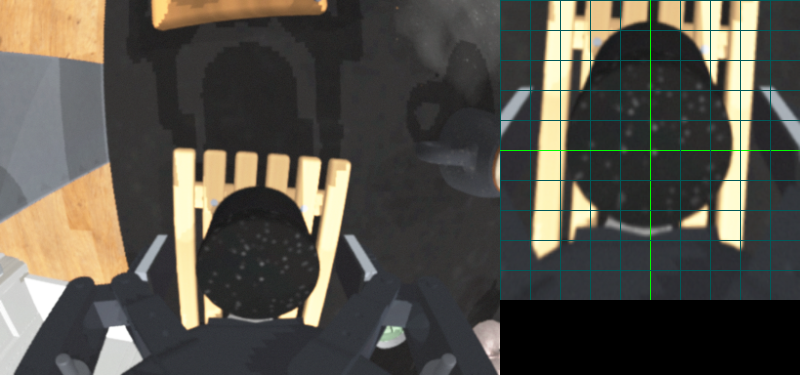

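The mustard pot is centred between the pads at (0.461,-0.058). I'll raise 5 mm, close and lift.

To row units: -80 mm / 750 = -0.1067, -30 mm / 750 = -0.04.

send_rows --rows "0 0 0 0 0.0027 -0.008 0.9;0 0 0 0 0.0027 -0.008 -1;0 0 0 0 0.0027 -0.008 -1;0 0 0 0 0.0027 -0.008 -1;0 0 0 0 0.0027 -0.008 -1;0 0 0 0 0.0027 -0.008 -1;0 0 0 0 0.0027 -0.04 -1;0 0 0 0 0.0027 -0.1067 -1" --grip_force 40

```text
time: 6.1
eef_pos: [0.4608, -0.0577, 0.1358]
tcp_rot: [0.707, 0.707, -0.0, -0.005]
contact_force: [1.3, -0.7, -0.9]
opening: 0.661
finger_force: 43.3
```

To row units: 330 mm / 750 = 0.44, 320 mm / 750 = 0.4267.

send_rows --rows "0 0 0 0.0667 -0.0053 -0.0133 -1;0 0 0 0.14 -0.012 -0.0133 -1;0 0 0 0.2133 -0.0187 -0.0133 -1;0 0 0 0.2867 -0.024 -0.0133 -1;0 0 0 0.36 -0.0307 -0.0133 -1;0 0 0 0.4267 -0.036 0 -1;0 0 0 0.44 -0.0373 0.0267 -1;0 0 0 0.44 -0.0373 0.0533 -1"

```text
time: 7.1
eef_pos: [0.4344, 0.2731, 0.0983]
tcp_rot: [0.706, 0.708, 0.001, -0.002]
contact_force: [0.3, 0.2, -2.2]
opening: 0.66
finger_force: 43.4
```

```bash
python3 b.py g2 .433 .272 .037; python3 -c "
from h import *
show(((.433,.2723,.064),90))"
```

```text
[array([0.433, 0.272, 0.095])]
(0.433, 0.2723, 0.064) 90 [-0.3 -0.1  0.1  0.5  0.7 31.2]
```

View pics/g2.png

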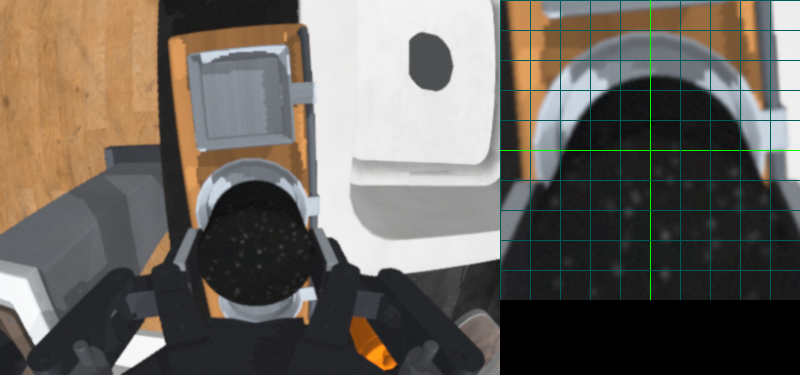

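The wide cup's rim is centred at (0.433,0.273) and the pot sits over it. Lowering.

To row units: 31 mm / 750 = 0.0413, 30 mm / 750 = 0.04.

send_rows --rows "0 0 0 0 0 0.016 -1;0 0 0 0 0 0.032 -1;0 0 0 0 0 0.04 -1;0 0 0 0 0 0.0413 -1;0 0 0 0 0 0.0413 -1"

```text
time: 7.78
eef_pos: [0.435, 0.2716, 0.0692]
tcp_rot: [0.707, 0.707, 0.0, -0.002]
contact_force: [-5.6, -2.2, 9.8]
opening: 0.66
finger_force: 44.2
```

To row units: 3 mm / 750 = 0.004, -2 mm / 750 = -0.0027.

send_rows --rows "0 0 0 0 -0.0027 0.0013 -1;0 0 0 0 -0.0027 0.0027 -1;0 0 0 0 -0.0027 0.004 -1;0 0 0 0 -0.0027 0.004 -1"

```text
time: 8.28
eef_pos: [0.4349, 0.2717, 0.0691]
tcp_rot: [0.707, 0.707, 0.001, -0.001]
contact_force: [-6.5, -7.2, 20.2]
opening: 0.664
finger_force: 45.3
```

To row units: -100 mm / 750 = -0.1333, -60 mm / 750 = -0.08.

send_rows --rows "0 0 0 0 0 0.0013 -1;0 0 0 0 0 0 -0.2;0 0 0 0 0 0 0.4;0 0 0 0 0 0 1;0 0 0 0 0 -0.0133 1;0 0 0 0 0 -0.08 1;0 0 0 0 0 -0.1333 1;0 0 0 0 0 -0.1333 1"

```text
time: 9.28
eef_pos: [0.4355, 0.2724, 0.1691]
tcp_rot: [0.707, 0.707, 0.005, -0.0]
contact_force: [-0.5, 1.2, 1.0]
opening: 1.001
finger_force: 0.0
```

```bash
python3 b.py g3 .433 .272 .072
```

```text
(no output)
```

View pics/g3.png

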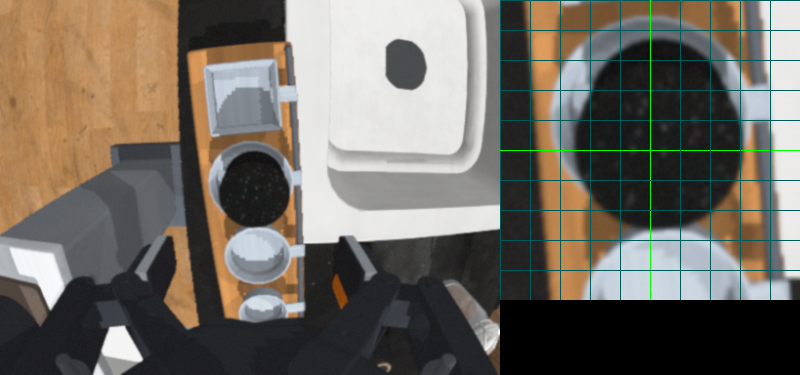

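The pot is in the cup about 3 mm toward +x. I'll tap the lid with closed fingers to check that it's fully down (top should be at z 0.072) and push it if needed.

To row units: 76 mm / 750 = 0.1013, 75 mm / 750 = 0.1.

send_rows --rows "0 0 0 0.0027 -0.0013 0.0267 -1;0 0 0 0.0027 -0.0013 0.0533 -1;0 0 0 0.0027 -0.0013 0.0733 -1;0 0 0 0.0027 -0.0013 0.0867 -1;0 0 0 0.0027 -0.0013 0.0933 -1;0 0 0 0.0027 -0.0013 0.0973 -1;0 0 0 0.0027 -0.0013 0.1 -1;0 0 0 0.0027 -0.0013 0.1013 -1"

```text
time: 10.32
eef_pos: [0.432, 0.2738, 0.0935]
tcp_rot: [0.707, 0.707, -0.001, -0.003]
contact_force: [-13.4, -6.6, 30.9]
opening: -0.002
finger_force: 15.3
```

The top reads 0.0715, so the mustard pot is fully seated. Next, the salt shaker.

To row units: -400 mm / 750 = -0.5333, -340 mm / 750 = -0.4533.

send_rows --rows "0 0 0 0 0 -0.0667 -1;0 0 0 -0.0533 0.004 -0.1067 1;0 0 0 -0.1333 0.008 -0.12 1;0 0 0 -0.2133 0.012 -0.12 1;0 0 0 -0.2933 0.016 -0.12 1;0 0 0 -0.3733 0.0213 -0.12 1;0 0 0 -0.4533 0.0253 -0.1067 1;0 0 0 -0.5333 0.0293 -0.0933 1"

```text
time: 11.32
eef_pos: [0.4542, -0.1289, 0.1577]
tcp_rot: [0.707, 0.707, 0.001, -0.001]
contact_force: [1.6, 0.2, 0.6]
opening: 0.999
finger_force: 0.0
```

```bash
python3 b.py g4 .455 -.138 .074; python3 -c "
from h import *
show(((.455,-.138,.062),90))"
```

```text
[array([ 0.454, -0.135,  0.157])]
(0.455, -0.138, 0.062) 90 [ 0.   0.1 -0.3 -3.   0.9 94.8]
```

View pics/g4.png

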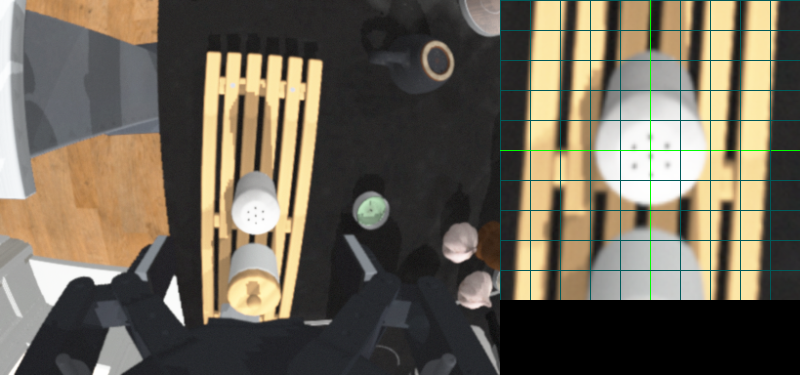

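Salt shaker confirmed at (0.455,-0.138), td px (651,151). Descending.

To row units: 95 mm / 750 = 0.1267, 85 mm / 750 = 0.1133.

send_rows --rows "0 0 0 -0.004 0.0013 0.04 1;0 0 0 -0.004 0.0013 0.08 1;0 0 0 -0.004 0.0013 0.1133 1;0 0 0 -0.004 0.0013 0.1267 1;0 0 0 -0.004 0.0013 0.1267 1"

```text
time: 12.0
eef_pos: [0.4547, -0.1291, 0.0618]
tcp_rot: [0.707, 0.707, 0.001, -0.002]
contact_force: [-0.7, -0.4, 1.4]
opening: 0.999
finger_force: 0.0
```

To row units: -75 mm / 750 = -0.1, -30 mm / 750 = -0.04.

send_rows --rows "0 0 0 -0.012 0 0 1;0 0 0 -0.012 0 0 -0.5;0 0 0 -0.012 0 0 -1;0 0 0 -0.012 0 0 -1;0 0 0 -0.012 0 0 -1;0 0 0 -0.012 0 0 -1;0 0 0 -0.012 0 -0.04 -1;0 0 0 -0.012 0 -0.1 -1"

```text
time: 13.0
eef_pos: [0.4533, -0.1376, 0.1354]
tcp_rot: [0.707, 0.707, 0.0, -0.004]
contact_force: [0.4, 0.1, -0.6]
opening: 0.416
finger_force: 40.1
```

To row units: 255 mm / 750 = 0.34, 250 mm / 750 = 0.3333.

send_rows --rows "0 0 0 0.0667 -0.0027 -0.02 -1;0 0 0 0.14 -0.0053 -0.02 -1;0 0 0 0.2133 -0.008 -0.02 -1;0 0 0 0.2867 -0.0093 -0.0133 -1;0 0 0 0.3333 -0.0107 0 -1;0 0 0 0.34 -0.0107 0.0267 -1;0 0 0 0.34 -0.0107 0.0533 -1;0 0 0 0.34 -0.0107 0.0533 -1"

```text
time: 14.0
eef_pos: [0.4449, 0.1169, 0.0957]
tcp_rot: [0.707, 0.707, -0.001, -0.004]
contact_force: [0.3, -0.1, -0.6]
opening: 0.414
finger_force: 40.1
```

```bash
python3 b.py g5 .445 .117 .037; python3 -c "
from h import *
show(((.4453,.1173,.0655),90))"
```

```text
[array([0.446, 0.117, 0.097])]
(0.4453, 0.1173, 0.0655) 90 [-0.2 -0.2 -0.   0.4 -0.6 31.5]
```

View pics/g5.png

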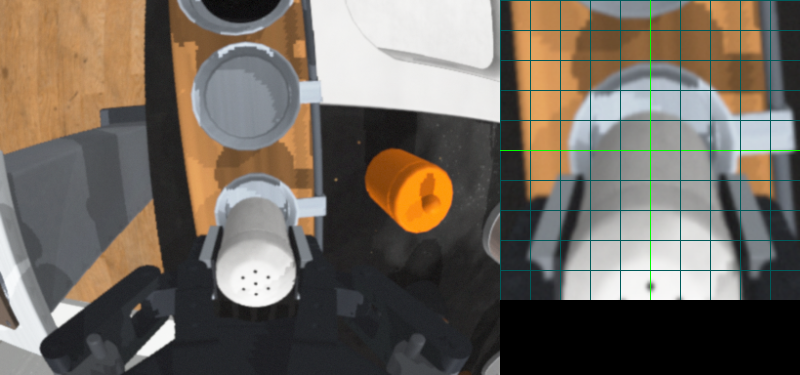

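The narrow cup's rim is at about (0.446,0.118), right under the shaker. Lowering and releasing.

To row units: 30 mm / 750 = 0.04, 28 mm / 750 = 0.0373.

send_rows --rows "0 0 0 0.0013 0 0.016 -1;0 0 0 0.0013 0 0.0293 -1;0 0 0 0.0013 0 0.0373 -1;0 0 0 0.0013 0 0.04 -1;0 0 0 0.0013 0 0.04 -1"

```text
time: 14.68
eef_pos: [0.4468, 0.1177, 0.0678]
tcp_rot: [0.707, 0.707, 0.001, -0.002]
contact_force: [1.0, 0.6, -0.9]
opening: 0.417
finger_force: 40.1
```

To row units: -90 mm / 750 = -0.12, -50 mm / 750 = -0.0667.

send_rows --rows "0 0 0 0 -0.0013 0.0027 -1;0 0 0 0 -0.0013 0.0027 -1;0 0 0 0 -0.0013 0.0027 0.4;0 0 0 0 -0.0013 0.0027 0.7;0 0 0 0 -0.0013 0.0027 1;0 0 0 0 -0.0013 0.0027 1;0 0 0 0 -0.0013 -0.0667 1;0 0 0 0 -0.0013 -0.12 1"

```text
time: 15.68
eef_pos: [0.4459, 0.1174, 0.1591]
tcp_rot: [0.707, 0.707, 0.001, -0.002]
contact_force: [1.4, -0.4, 0.3]
opening: 0.998
finger_force: 0.0
```

To row units: -333 mm / 750 = -0.444, -330 mm / 750 = -0.44.

send_rows --rows "0 0 0 -0.0667 0.0027 0 1;0 0 0 -0.1467 0.0053 0 1;0 0 0 -0.2267 0.0067 0 1;0 0 0 -0.3067 0.008 0 1;0 0 0 -0.3867 0.0093 0 1;0 0 0 -0.44 0.0107 0 1;0 0 0 -0.444 0.0107 0 1;0 0 0 -0.444 0.0107 0 1"

```text
time: 16.68
eef_pos: [0.4535, -0.2152, 0.1561]
tcp_rot: [0.707, 0.707, 0.001, -0.003]
contact_force: [-0.6, 0.4, 0.1]
opening: 0.997
finger_force: 0.0
```

```bash
python3 b.py g6 .454 -.216 .078
```

```text
(no output)
```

View pics/g6.png

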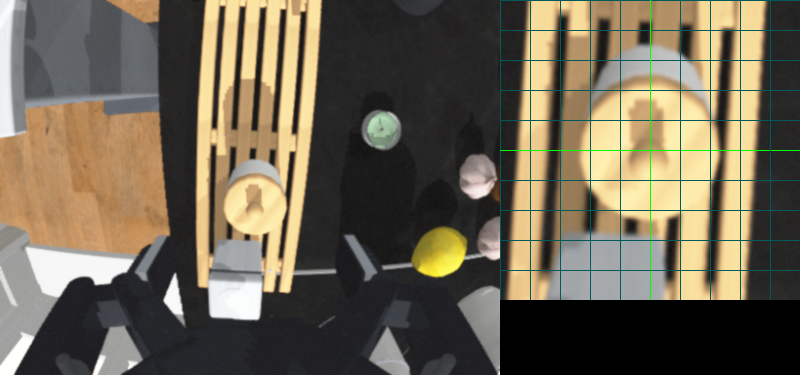

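The white pot with wooden lid is confirmed at (0.454,-0.216), td px (650,150). Descending and gripping.

To row units: 94 mm / 750 = 0.1253, 85 mm / 750 = 0.1133.

send_rows --rows "0 0 0 -0.0013 0 0.04 1;0 0 0 -0.0013 0 0.08 1;0 0 0 -0.0013 0 0.1133 1;0 0 0 -0.0013 0 0.1253 1;0 0 0 -0.0013 0 0.1253 1;0 0 0 -0.0013 0 0.1253 0;0 0 0 -0.0013 0 0.1253 -1;0 0 0 -0.0013 0 0.1253 -1"

```text
time: 17.73
eef_pos: [0.4544, -0.2168, 0.0638]
tcp_rot: [0.707, 0.707, 0.001, -0.001]
contact_force: [-1.2, 0.0, 4.0]
opening: 0.546
finger_force: 41.9
```

send_rows --rows "0 0 0 0 0 0 -1;0 0 0 0 0 0 -1;0 0 0 0 0 -0.04 -1;0 0 0 0 0 -0.1067 -1;0 0 0 0.0133 0 -0.1333 -1;0 0 0 0.0667 -0.0027 -0.1333 -1;0 0 0 0.1467 -0.0053 -0.1333 -1;0 0 0 0.2267 -0.008 -0.1333 -1"

```text
time: 18.73
eef_pos: [0.447, -0.0451, 0.1625]
tcp_rot: [0.708, 0.706, 0.001, -0.002]
contact_force: [0.3, 0.6, -1.9]
opening: 0.547
finger_force: 41.8
```

To row units: 240 mm / 750 = 0.32, 225 mm / 750 = 0.3.

send_rows --rows "0 0 0 0.0733 -0.0027 0 -1;0 0 0 0.1533 -0.0053 0 -1;0 0 0 0.2333 -0.0067 0 -1;0 0 0 0.3 -0.0093 0 -1;0 0 0 0.32 -0.0093 0.0067 -1;0 0 0 0.32 -0.0093 0.0533 -1;0 0 0 0.32 -0.0093 0.0893 -1;0 0 0 0.32 -0.0093 0.0893 -1"

```text
time: 19.73
eef_pos: [0.4383, 0.1925, 0.0942]
tcp_rot: [0.707, 0.707, -0.002, -0.004]
contact_force: [0.2, 0.0, -2.1]
opening: 0.548
finger_force: 41.7
```

```bash
python3 b.py g7 .440 .195 .037; python3 -c "
from h import *
show(((.4395,.195,.0665),90))"
```

```text
[array([0.44 , 0.193, 0.096])]
(0.4395, 0.195, 0.0665) 90 [-0.3 -0.2 -0.1  2.  -0.2 29.5]
```

To row units: 28 mm / 750 = 0.0373, 27 mm / 750 = 0.036.

send_rows --rows "0 0 0 0.0027 0 0.016 -1;0 0 0 0.0027 0 0.0293 -1;0 0 0 0.0027 0 0.036 -1;0 0 0 0.0027 0 0.0373 -1;0 0 0 0.0027 0 0.0373 -1"

```text
time: 20.4
eef_pos: [0.4409, 0.1958, 0.0693]
tcp_rot: [0.707, 0.707, 0.001, -0.002]
contact_force: [-0.2, 0.3, -2.2]
opening: 0.547
finger_force: 41.8
```

To row units: -95 mm / 750 = -0.1267, -50 mm / 750 = -0.0667.

send_rows --rows "0 0 0 0 -0.0013 0.0027 -1;0 0 0 0 -0.0013 0.0027 -1;0 0 0 0 -0.0013 0.0027 0.5;0 0 0 0 -0.0013 0.0027 0.8;0 0 0 0 -0.0013 0.0027 1;0 0 0 0 -0.0013 0.0027 1;0 0 0 0 -0.0013 -0.0667 1;0 0 0 0 -0.0013 -0.1267 1"

```text
time: 21.4
eef_pos: [0.4397, 0.1953, 0.1651]
tcp_rot: [0.707, 0.707, 0.001, -0.002]
contact_force: [0.6, -0.1, -0.4]
opening: 1.002
finger_force: 0.0
```

To row units: -490 mm / 750 = -0.6533, -432 mm / 750 = -0.576, 2.5 degrees / 180 = 0.0139.

send_rows --rows "0 0 0.0056 -0.08 0 0 1;0 0 0.0111 -0.1627 0 0 1;0 0 0.0139 -0.2453 0 0 1;0 0 0.0139 -0.328 0 0 1;0 0 0.0139 -0.4107 -0.0013 0 1;0 0 0.0139 -0.4933 -0.0027 0 1;0 0 0.0139 -0.576 -0.004 0 1;0 0 0.0139 -0.6533 -0.004 0 1"

```text
time: 22.4
eef_pos: [0.4363, -0.2969, 0.1622]
tcp_rot: [0.723, 0.691, 0.001, -0.002]
contact_force: [0.3, 0.2, 0.4]
opening: 0.998
finger_force: 0.0
```

```bash
python3 b.py g8 .4365 -.297 .089; python3 -c "
from h import *
show(((.4365,-.297,.065),87.5))"
```

```text
[array([ 0.437, -0.303,  0.163])]
(0.4365, -0.297, 0.065) 87.5 [ 0.   0.1 -0.2  6.5 -0.4 98. ]
```

View pics/g8.png

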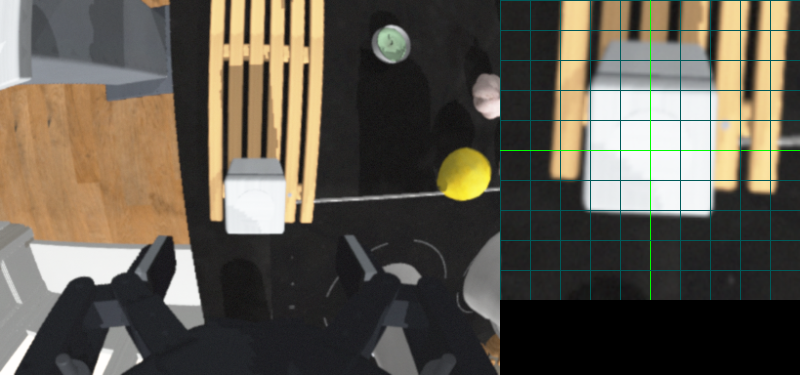

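The tin is at (0.437,-0.296) with yaw about -2.5°, td corners (590,80)-(713,216). Descending and gripping.

To row units: 99 mm / 750 = 0.132, 90 mm / 750 = 0.12.

send_rows --rows "0 0 0 -0.0013 0 0.04 1;0 0 0 -0.0013 0 0.08 1;0 0 0 -0.0013 0 0.12 1;0 0 0 -0.0013 0 0.132 1;0 0 0 -0.0013 0 0.132 1;0 0 0 -0.0013 0 0.132 0;0 0 0 -0.0013 0 0.132 -1;0 0 0 -0.0013 0 0.132 -1"

```text
time: 23.45
eef_pos: [0.4372, -0.2958, 0.0644]
tcp_rot: [0.722, 0.691, 0.001, -0.001]
contact_force: [-0.4, 0.2, 5.9]
opening: 0.509
finger_force: 42.0
```

To row units: 230 mm / 750 = 0.3067, 170 mm / 750 = 0.2267, -7.2 degrees / 180 = -0.04.

send_rows --rows "0 0 0 0 0 0 -1;0 0 0 0 0 0 -1;0 0 0 0 0 -0.0533 -1;0 0 0 0 0 -0.1333 -1;0 0 -0.0111 0.0667 0 -0.1533 -1;0 0 -0.0278 0.1467 0 -0.1533 -1;0 0 -0.04 0.2267 0 -0.1533 -1;0 0 -0.04 0.3067 0 -0.1533 -1"

```text
time: 24.45
eef_pos: [0.446, -0.0639, 0.1785]
tcp_rot: [0.678, 0.735, 0.001, -0.002]
contact_force: [0.7, 0.2, -1.6]
opening: 0.512
finger_force: 41.7
```

```bash
python3 -c "
from h import *
show(((.4267,.3495,.17),94.7),((.4267,.3495,.095),94.7));print(ctrl.get_state()['tcp_rot'])"
```

```text
[array([ 0.446, -0.064,  0.178])]
(0.4267, 0.3495, 0.17) 94.7 [-1.000e-01 -3.000e-01 -1.000e-01  4.136e+02  1.420e+01  1.040e+01]
(0.4267, 0.3495, 0.095) 94.7 [-1.000e-01 -3.000e-01 -1.000e-01  4.132e+02  1.440e+01  8.540e+01]
[ 0.67784366  0.73520164  0.00102169 -0.00234052]
```

To row units: 413 mm / 750 = 0.5507, 408 mm / 750 = 0.544.

send_rows --rows "0 0 0 0.0773 0.0027 0 -1;0 0 0 0.1573 0.0053 0 -1;0 0 0 0.2373 0.008 0 -1;0 0 0 0.3173 0.0107 0 -1;0 0 0 0.3973 0.0133 0 -1;0 0 0 0.4773 0.016 0 -1;0 0 0 0.544 0.0187 0 -1;0 0 0 0.5507 0.0187 0.0133 -1"

```text
time: 25.45
eef_pos: [0.4265, 0.3497, 0.1708]
tcp_rot: [0.676, 0.737, 0.002, -0.002]
contact_force: [-0.2, 0.3, -1.8]
opening: 0.511
finger_force: 41.6
```

send_rows --rows "0 0 0 0 0 0.04 -1;0 0 0 0 0 0.08 -1;0 0 0 0 0 0.0933 -1;0 0 0 0 0 0.0933 -1"

```text
time: 25.95
eef_pos: [0.4265, 0.3464, 0.0999]
tcp_rot: [0.678, 0.735, -0.0, -0.002]
contact_force: [0.2, 0.1, -1.6]
opening: 0.511
finger_force: 41.5
```

```bash
python3 b.py g9 .4267 .3495 .037; python3 -c "
from h import *
show(((.4267,.3495,.068),94.7))"
```

```text
[array([0.427, 0.347, 0.101])]
(0.4267, 0.3495, 0.068) 94.7 [-0.1 -0.2 -0.   2.5 -0.3 33.2]
```

View pics/g9.png

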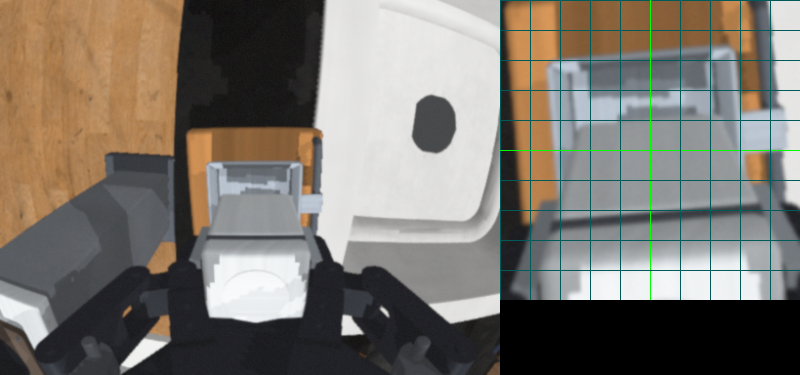

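The square cup's rim puts its centre at (0.4264,0.350) with yaw 4.6°, matching the tool. Lowering.

To row units: 30 mm / 750 = 0.04, 28 mm / 750 = 0.0373.

send_rows --rows "0 0 0 0.004 0 0.016 -1;0 0 0 0.004 0 0.0293 -1;0 0 0 0.004 0 0.0373 -1;0 0 0 0.004 0 0.04 -1;0 0 0 0.004 0 0.04 -1"

```text
time: 26.62
eef_pos: [0.4267, 0.3503, 0.0708]
tcp_rot: [0.678, 0.735, 0.001, -0.002]
contact_force: [-0.4, 1.0, -1.1]
opening: 0.512
finger_force: 41.5
```

To row units: -110 mm / 750 = -0.1467, -50 mm / 750 = -0.0667.

send_rows --rows "0 0 0 0 0 0.0027 -1;0 0 0 0 0 0.0027 -1;0 0 0 0 0 0.0027 0.5;0 0 0 0 0 0.0027 0.8;0 0 0 0 0 0.0027 1;0 0 0 0 0 0.0027 1;0 0 0 0 0 -0.0667 1;0 0 0 0 0 -0.1467 1"

```text
time: 27.62
eef_pos: [0.4259, 0.3493, 0.1806]
tcp_rot: [0.678, 0.735, -0.001, -0.003]
contact_force: [2.1, -0.7, 0.3]
opening: 1.001
finger_force: 0.0
```

send_rows --rows "0 0 0 -0.0533 0 -0.04 1;0 0 0 -0.1067 0 -0.08 1;0 0 0 -0.1333 0 -0.08 1;0 0 0 -0.1333 0 -0.08 1"

```text
time: 28.12
eef_pos: [0.4353, 0.2491, 0.2409]
tcp_rot: [0.678, 0.735, 0.001, -0.002]
contact_force: [0.3, 2.0, -0.5]
opening: 0.999
finger_force: 0.0
```

```bash
cat > e.py <<'E'
from h import *
s=ctrl.get_state();print(s['time'],s['eef_pos'],s['contact_force'])
p=shot('wrist');ps=shot('scene')
out=[]
for x,y,z in [(.446,.118,.082),(.4395,.195,.082),(.433,.2725,.072),(.4265,.35,.093)]:
    big=cv2.resize(topdown(p,x-.05,x+.05,y-.05,y+.05,z),(240,240))
    for q in range(0,240,24):
        c=(0,255,0) if q==120 else (90,90,0); cv2.line(big,(q,0),(q,240),c,1);cv2.line(big,(0,q),(240,q),c,1)
    out.append(big)
a=np.vstack([np.hstack(out[:2]),np.hstack(out[2:])])
b=cv2.resize(ps['color'][150:310,170:300,::-1],(300,369))
o=np.zeros((480,780,3),'u1');o[:,:480]=a;o[:369,480:]=b;cv2.imwrite('pics/fin.png',o)
E
python3 e.py
```

```text
28.125 [0.4353038  0.2490673  0.24090378] [ 0.30492093  2.00200433 -0.45414313]
```

View pics/fin.png

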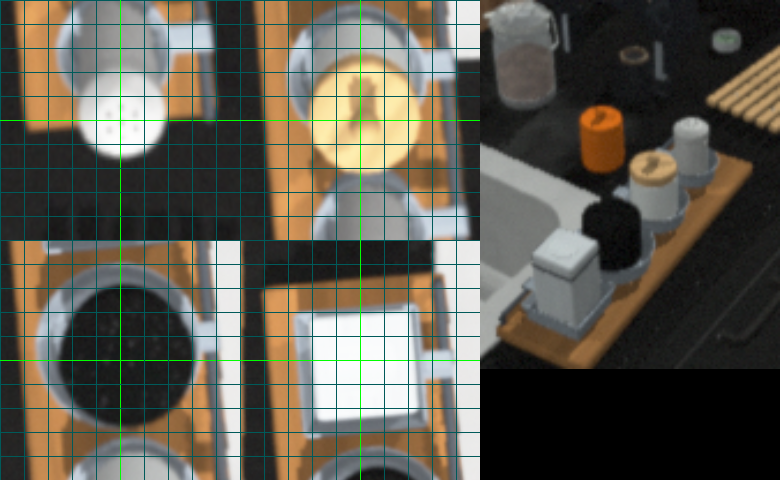

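All four pieces are upright and centred within about 3–4 mm of their cups. The mustard pot's seating was confirmed by the tap. The gripper is clear, so I'm handing in.

```bash
python3 -c "
from plant import ctrl
print(ctrl.sign_off())"
```

```text
the job is handed in; nothing more can be done
None
```

The job is handed in, with no verdict returned: all four pieces look upright and centred within about 4 mm in their own cups, full seating is tap-checked only for the mustard pot, and the mug and tea light were not touched.

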